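# Pad the bench prop and extend it one hole

### The job

Drape the orange saddle pad over the blue tube of the bench prop, on its free part between the red lock knob and the black end cap, so that it sits flat and square with a leg down each side, and let go of it. Then pull the red knob up to free the lock pin, slide the blue tube out by exactly one hole (away from the foot) and let the pin drop fully home in that hole, with the pad still sitting on the tube. Finish while still gripping the knob with the pin home; do not let go of it, and leave the other things on the bench alone.

Things in the scene. Friction and masses are not known exactly. Their poses are not given: they have to be found in the camera images.
- saddle_center (a point): Centre (half-way up) of the loose orange saddle pad: rigid inverted U, 50 mm (own x) x 40 (own y) x 40 high, 80 g, black rubber top. Starts standing on its legs, centre 20 mm up. Two 6 mm legs at the x ends leave a gap 38 mm wide, 30 mm deep, running along own y; the gap's ceiling is 10 mm above this point. Grip across the legs (50 mm, along x). A half turn makes no difference.
- rest_spot (a point): On the top face of the level blue square tube (28 mm wide and high, top 89 mm above the bench), mid free part; moves with the tube. y: along the tube, outward from the foot (the way it extends); z up; x across. The 36 mm square end cap begins 53 mm outward, the knob axis is 95 mm inward. The pad's middle belongs centred across, within 25 mm of here along the tube, its gap along y.
- knob_grip (a point): Centre of the red lock knob, round, upright, 26 mm across, 25 mm high, on the tube near its inner end. With the pin home this point is 26.5 mm above the tube's top face, the knob's underside 13 mm above it (a steel boss 24 mm across, 8 mm high is below). Axes as rest_spot. Grip it from above by its sides, with the fingers either side of the tube.
- lock_knob: The same red knob as a body (used for contact); its origin lies on the knob axis at the tube's top face while the pin is home.
- plunger (a joint): How far the lock pin is pulled up, m: 0 = fully home in a hole, 0.013 = fully up. A spring pushes it down with about 4 N at home, 7 N fully up. The pin clears the hole at 0.008; raised less, the tube is locked. Round tip; in a hole the tube has about 1.5 mm of play either way.
- section (a joint): How far the blue tube is slid out from its start hole, m, positive outward (along y of rest_spot); starts pinned near 0. Holes every 30 mm: the next one outward is at 0.03. Slides with about 2 N of friction, moved by the knob that sits on it.
- stand: The fixed prop: steel foot plate 110 x 75 x 10 mm, grey post 40 mm square and 95 mm tall, aluminium inner tube with a ladder of holes in its top, over which the blue tube slides. Origin on the bench below the tube axis; y points outward along the tube; the post's middle is at y = -115 mm.
- gauge_block: Loose grey steel block, 30 x 50 x 22 mm, a bystander; origin at the centre of its underside.
- marker: Loose white and blue marker pen, 136 mm long, lying on the bench, a bystander.
- loupe: Loose black eye loupe, 43 mm across and 37 mm tall, a bystander; origin at the centre of its underside.
Not all that is in view belongs to the job. Leave any purple look-alike of the part that bears saddle_center alone.

How it is judged:
By the outcome, as a careful person would: the job done as asked, in the order asked, and still so for the second after the job is handed in, while the arm keeps its last pose, push and grip.
It also fails if it takes over 48 s, if anything falls off the work surface, if the arm or the gripper's body presses on something with over 40 N, if the wrist force passes 120 N, or if a joint passes its speed limit or range.

### The arm

A 6-joint arm with a two-finger parallel gripper is mounted at the origin on a cart in front of the work surface, level with it; the furniture and walls round the work are solid. World frame = base frame: x ahead of the robot, y to its left, z up, the work surface at z = 0. Lengths are in m, angles in rad, forces in N, time in s.
With the tool pointing down it reaches from about 0.4 to 0.825 m from the base axis. Payload 7 kg.
Tool frame: the origin (TCP) lies on the centre line of the jaws, within the pads' length; the fingertips stand arm.tip_reach ahead of it and the grasp point (between the pads) lies 5 mm behind it (arm.tip_reach is the distance from the TCP to the fingertips, in m); z points along the fingers, y is the line along which they close (so a half turn about z gives the same grasp; the last joint's range is limited). The gripper opens to 88 mm and grips with 3 to 60 N. Pads are 19 mm wide; open, the fingers measure 130 mm over their backs; the gripper's body (78 mm by 193 mm) begins 47 mm behind the grasp point.
Start: joints at [-1.016, 0.359, 0.012, 0, -1.224, -0.288], TCP at [0.178, -0.651, 0.241] pointing down, gripper open.
Joint ranges: [-3.07, 3.07], [-1.43, 2.12], [-1.02, 1.25], [-3.03, 1.67], [-3.05, -0], [-3.03, 3.03]. Speed limits (rad/s): [2.39, 2.39, 3.01, 3.14, 3.14, 3.14].

### API

Orientations are given as [roll, pitch, yaw] about the fixed x, y, z axes, in that order (R = Rz(yaw) Ry(pitch) Rx(roll)).
In Python, from station import status, optics, order, arm gives the robot as it stands. The module is installed in compiled form; this text tells all that it offers.
- The arm moves only by the shell command python3 -m jog 'ROWS' [FORCE]. ROWS is JSON, a list of rows, each a list of 3 entries, a list of its own where there are three numbers: the gripper command: -1 is shut, 1 is fully open, values between are in proportion, then the shift along the tool's x, y, z in mm, then the turn about the tool's z in rad. A call has 1 to 20 rows; each row is the pose to reach, as a shift and turn from the pose commanded when the call began, along the tool's axes at that moment; what a row does not reach only later rows make up. A row lasts 1/8 s, in which the tool goes at most 62.5 mm and 10.7 degrees, less where a joint would pass 70% of its speed; a pose out of reach is approached as far as the arm can. A call with a gripper value outside its range is refused whole. The fingers move at their own pace and stop on an object; FORCE is the grip in N (left out, the last holds). Time passes only in rows, so rows that repeat a pose let the fingers close. It gives the time, the measured TCP pose, the force, the opening and the grip force at its end, in the units of the state.
- status.get_state(): the state, without advancing time (a new reading comes with each control period).
- optics.grab_frame(name): name is "scene" or "side" or "wrist"; returns a dict with "color" (400x640x3 uint8, red, green, blue), "mtx" (3x3 intrinsics, pixels), "cam_to_world" (4x4, takes a point from camera to world coordinates). Camera axes: x right, y down, z forward; pixel columns grow to the right and rows downward; lengths in m; the calibration is good to about 2 mm. A picture is of the moment at which its call begins. There is no depth.
- order.job_done(): hands the job in; it is judged then, once.
The state is a dict: "t": time; "q": joint angles; "qd": joint speeds; "joint_efforts": joint torques, N m; "eef_pos": TCP position; "ee_rot": TCP orientation; "force": force on the tool from outside, world axes, zero at the start; "moment": the same for the moment, N m; "width": finger opening in m; "gripper_force": force on a finger pad.
Only numpy, scipy, OpenCV 4.12 (cv2) and the standard library are available. Lean on these libraries where they do the work, as an engineer would, in place of code of your own. Each camera call takes 0.05 s, during which the arm holds its last target. There are 200 camera calls.

## Working session

There is one attempt and no reset: what is moved stays moved. The work goes in short steps, Python scripts to look and compute and a shell command to move; the robot and the scene stay as the last step left them, time stands still between calls to the robot, and variables do not carry over. Pictures are saved under pics/ and viewed, at most 10 in all, crops included, and the job is handed in when it is done.

```bash
mkdir -p pics; ls
python3 - <<'E'
from station import status, optics, order, arm
import cv2, numpy as np
s=status.get_state()
for k,v in s.items(): print(k,np.round(v,4))
print(arm.tip_reach,[a for a in dir(arm) if a[0]!='_'])
for n in("scene","side"):
    f=optics.grab_frame(n); cv2.imwrite(f'pics/{n}0.png',f['color'][:,:,::-1]); np.savez(f'pics/{n}0.npz',**f)
    print(n,np.round(f['mtx'],1).tolist(),np.round(f['cam_to_world'],3).tolist())
E
```

```text
pics
t 0.0
q [-1.0159e+00  3.5930e-01  1.1100e-02 -3.0000e-04 -1.2241e+00 -2.8810e-01]
qd [-0.0009 -0.0016  0.0001 -0.0002 -0.0007  0.0007]
joint_efforts [-1.40000e-03 -5.82723e+01  2.93057e+01  6.99760e+00  6.80000e-03
 -1.00000e-04]
eef_pos [ 0.1778 -0.6507  0.2397]
ee_rot [ 3.1400e+00 -2.0000e-04 -2.8749e+00]
force [ 0.1179 -0.319  -1.0606]
moment [0.0397 0.0063 0.0631]
gripper_force 0.0
width 0.0876
0.014 ['Unreachable', 'tip_reach']
scene [[394.7, 0.0, 317.9], [0.0, 394.7, 202.2], [0.0, 0.0, 1.0]] [[0.594, -0.596, 0.54, -0.082], [-0.804, -0.434, 0.406, -0.462], [-0.007, -0.675, -0.737, 0.943], [0.0, 0.0, 0.0, 1.0]]
side [[464.4, 0.0, 319.3], [0.0, 464.4, 198.5], [0.0, 0.0, 1.0]] [[0.999, -0.025, 0.03, 0.47], [-0.039, -0.62, 0.783, -0.95], [-0.001, -0.784, -0.621, 0.838], [0.0, 0.0, 0.0, 1.0]]
```

View pics/scene0.png

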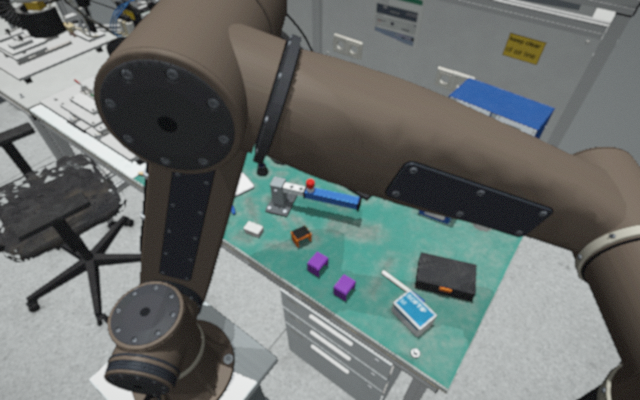

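View pics/side0.png

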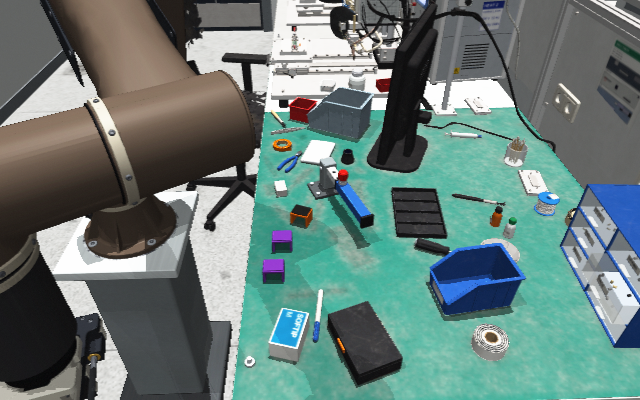

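The side view shows the orange pad at (301,215), the knob at (343,175), and the tube running to a cap at about (366,220). Things that could be taken for the pad are the purple look-alikes at (282,240) and (274,270), the orange ring at (283,145) and the orange latch at (347,343). I choose the orange block with the black top at (301,215), and will check it in a crop.

```bash
cat > h.py <<'E'
import numpy as np, cv2
def ray(f,p):
    T=f['cam_to_world']; d=T[:3,:3]@np.linalg.inv(f['mtx'])@np.array([p[0],p[1],1.]); return T[:3,3],d
def onplane(f,p,z):
    o,d=ray(f,p); return o+d*(z-o[2])/d[2]
def tri(fa,pa,fb,pb):
    A=[];b=[]
    for f,p in((fa,pa),(fb,pb)):
        o,d=ray(f,p); d=d/np.linalg.norm(d); P=np.eye(3)-np.outer(d,d); A.append(P); b.append(P@o)
    x,r,_,_=np.linalg.lstsq(np.vstack(A),np.hstack(b),rcond=None); return x,np.sqrt(r)
def proj(f,X):
    c=np.linalg.inv(f['cam_to_world'])@np.append(X,1); u=f['mtx']@c[:3]; return u[:2]/u[2]
H={'red':[((0,140,90),(6,255,255)),((174,140,90),(180,255,255))],'orange':[((7,140,80),(22,255,255))],'blue':[((102,140,50),(122,255,255))],'black':[((0,0,0),(180,255,55))]}
def mask(f,c,roi=None):
    h=cv2.cvtColor(f['color'],cv2.COLOR_RGB2HSV); m=sum(cv2.inRange(h,a,b) for a,b in H[c])
    if roi: k=np.zeros_like(m); x0,y0,x1,y1=roi; k[y0:y1,x0:x1]=1; m=m*k
    return m
def blobs(m,amin=15):
    n,l,s,c=cv2.connectedComponentsWithStats(m); return [(s[i][:5].tolist(),np.round(c[i],1).tolist(),cv2.minAreaRect(np.argwhere(l==i)[:,::-1].astype(np.float32))) for i in range(1,n) if s[i][4]>=amin]
E
python3 - <<'E'
from h import *
S=np.load('pics/side0.npz');C=np.load('pics/scene0.npz')
for n,f,roi in(('side',S,(240,150,400,290)),('scene',C,(240,160,400,300))):
    for c in('red','orange','blue'): print(n,c,blobs(mask(f,c,roi)))
a=cv2.resize(S['color'][150:240,280:400],None,fx=6,fy=6,interpolation=cv2.INTER_CUBIC)
b=cv2.resize(C['color'][170:260,250:380],None,fx=6,fy=6,interpolation=cv2.INTER_CUBIC)
cv2.imwrite('pics/c1.png',a[:,:,::-1]);cv2.imwrite('pics/c2.png',b[:,:,::-1])
E
```

```text
side red [([338, 170, 10, 11, 87], [342.5, 174.7], ((342.5, 175.0), (10.0, 9.0), 90.0))]
side orange [([290, 209, 22, 18, 138], [302.2, 217.0], ((301.42999267578125, 218.50997924804688), (16.404876708984375, 21.637470245361328), 81.8698959350586))]
side blue [([277, 156, 21, 17, 134], [288.1, 163.3], ((288.2500305175781, 163.25001525878906), (10.60660171508789, 22.62741470336914), 45.0)), ([336, 181, 35, 42, 553], [352.2, 200.6], ((351.189208984375, 198.86485290527344), (46.73155212402344, 14.182211875915527), 54.46232223510742))]
scene red [([307, 179, 7, 9, 50], [309.8, 183.3], ((310.0, 183.0), (8.0, 6.0), 90.0))]
scene orange [([292, 232, 19, 14, 99], [300.1, 237.7], ((300.8017272949219, 238.87069702148438), (18.379993438720703, 12.68395709991455), 3.3664608001708984))]
scene blue [([304, 188, 56, 21, 572], [333.3, 197.6], ((331.291259765625, 196.95431518554688), (55.01168441772461, 11.631216049194336), 12.33908748626709))]
```

View pics/c1.png

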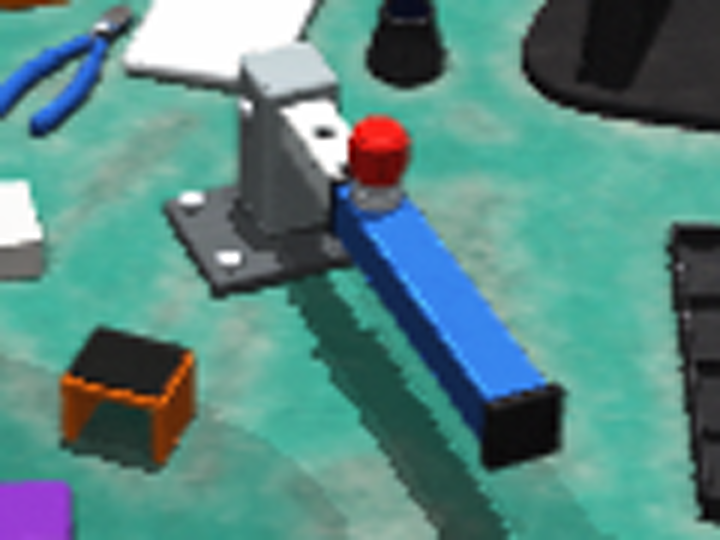

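The crop shows the orange pad with a black top and two legs (top corners near crop (97,328), (193,350), (160,402), (64,378)). It also shows the knob at (380,150) and the tube running to the black cap at (520,425).

Run:
```python
from h import *
S=np.load('pics/side0.npz');C=np.load('pics/scene0.npz')
u=lambda x,y:(x/6+280-.4,y/6+150-.4)
P=[onplane(S,u(*p),.04) for p in((97,328),(193,350),(160,402),(64,378))]
print('pad',np.round(P,4).tolist(),np.mean(P,0).round(4),[np.linalg.norm(P[i]-P[(i+1)%4]).round(4) for i in range(4)])
d=P[2]-P[3]+P[1]-P[0]; print('own x yaw',np.degrees(np.arctan2(d[1],d[0])))
print('knob tri',tri(S,(342.7,175.2),C,(310,183.3)), onplane(S,(342.7,175.2),.1155))
Q=[onplane(S,u(*p),.089) for p in((345,205),(480,395),(405,195),(543,380))]
print('tube',np.round(Q,4).tolist())
for a,b in((0,1),(2,3)):
  d=Q[b]-Q[a];print(np.degrees(np.arctan2(d[1],d[0])))
K=[onplane(S,u(*p),.093) for p in((484,405),(563,388))];print('cap front',np.round(K,4).tolist(),np.linalg.norm(K[0]-K[1]))
f=K[0]/2+K[1]/2; k=onplane(S,(342.7,175.2),.1155); d=f-k; print(np.degrees(np.arctan2(d[1],d[0])),np.linalg.norm(d[:2]))
```

```text
pad [[0.4434, 0.0329, 0.04], [0.4865, 0.0155, 0.04], [0.4711, -0.0198, 0.04], [0.4287, -0.0017, 0.04]] [0.4574 0.0067 0.04  ] [np.float64(0.0465), np.float64(0.0385), np.float64(0.046), np.float64(0.0376)]
own x yaw -22.564868800878894
knob tri (array([0.57118557, 0.05823011, 0.11538082]), array([2.80501991e-05])) [0.57118155 0.05809237 0.1155    ]
tube [[0.5566, 0.056, 0.089], [0.6033, -0.0778, 0.089], [0.5843, 0.0625, 0.089], [0.6306, -0.0693, 0.089]]
-70.76126434304308
-70.65642498978937
cap front [[0.6036, -0.0888, 0.093], [0.6373, -0.0794, 0.093]] 0.03500980211633389
-70.8941445762624 0.15052875794387227
```

```bash
cat >> h.py <<'E'
from scipy.spatial.transform import Rotation as Ro
def go(p,ydeg):
    """print mm shift in tool axes and turn to bring TCP to p with tool y along world angle ydeg (mod 180)"""
    from station import status
    s=status.get_state(); R=Ro.from_euler('xyz',s['ee_rot']).as_matrix()
    d=R.T@(np.array(p)-s['eef_pos'])*1000; cur=np.degrees(np.arctan2(R[1,1],R[0,1]))
    t=-((ydeg-cur+90)%180-90); print('t',round(s['t'],2),'shift',d.round(1),'turn',np.radians(t).round(4),'q6',s['q'][5].round(2),'pos',np.round(s['eef_pos'],4),'F',np.round(s['force'],1),'w',round(s['width'],4))
E
python3 -c "
from h import *
go((.457,.0067,.22),-22.6)"
```

```text
t 0.1 shift [-442.5  560.6   20.5] turn -0.9097 q6 -0.29 pos [ 0.1778 -0.6507  0.2397] F [-0.4 -0.5 -0.6] w 0.0878
```

```bash
python3 -m jog '[[1,[-40,50,0],-0.07],[1,[-80,100,0],-0.15],[1,[-120,152,0],-0.25],[1,[-160,203,0],-0.35],[1,[-200,253,0],-0.45],[1,[-240,304,0],-0.55],[1,[-280,355,0],-0.65],[1,[-320,405,0],-0.75],[1,[-360,456,5],-0.83],[1,[-400,507,12],-0.88],[1,[-430,545,20],-0.91],[1,[-442.5,560.5,20.5],-0.91],[1,[-442.5,560.5,20.5],-0.91],[1,[-442.5,560.5,20.5],-0.91],[1,[-442.5,560.5,20.5],-0.91]]' 20
python3 - <<'E'
from h import *
from station import optics,status
go((.457,.0067,.02),-22.6)
S=optics.grab_frame('side');C=optics.grab_frame('scene')
f=optics.grab_frame('wrist'); cv2.imwrite('pics/w1.png',f['color'][:,:,::-1]); np.savez('pics/w1.npz',**f);np.savez('pics/side1.npz',**S);np.savez('pics/scene1.npz',**C)
print(f['cam_to_world'].round(3).tolist())
E
```

```text
t: 1.98
eef_pos: [0.4566, 0.0054, 0.2201]
ee_rot: [-3.142, 0.0, -1.966]
force: [-0.9, -0.5, -0.3]
width: 0.0877
gripper_force: 0.0
t 1.98 shift [-1.300e+00  2.000e-01  2.001e+02] turn -0.0006 q6 -0.84 pos [0.4566 0.0054 0.2201] F [-0.9 -0.5 -0.3] w 0.0877
[[-0.922, 0.37, 0.11, 0.427], [0.386, 0.884, 0.264, -0.066], [0.001, 0.286, -0.958, 0.365], [0.0, 0.0, 0.0, 1.0]]
```

View pics/w1.png

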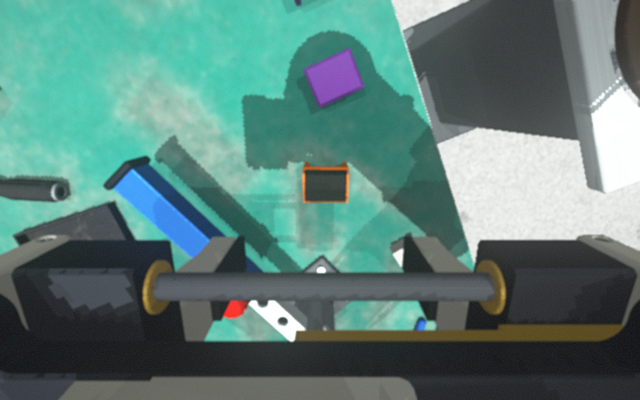

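The wrist view shows the pad's black top at (326,184) between orange legs, parallel to the jaws. The tube and its cap are at (130,170), and the purple look-alike is at (334,78).

Run:
```python
from h import *
f=np.load('pics/w1.npz')
g=f['color'][155:215,290:362]; h=cv2.cvtColor(g,cv2.COLOR_RGB2HSV)
m=np.zeros(f['color'].shape[:2],np.uint8); m[155:215,290:362]=(((h[...,0]>4)&(h[...,0]<24)&(h[...,1]>100))|(h[...,2]<75)).astype(np.uint8)*255
m=cv2.morphologyEx(m,cv2.MORPH_OPEN,np.ones((3,3)))
for b in blobs(m,50): print(b)
h=cv2.cvtColor(f['color'],cv2.COLOR_RGB2HSV); v=(h[...,2]<75).astype(np.uint8)*255; v[:150]=0;v[210:]=0;v[:,:295]=0;v[:,355:]=0
for b in blobs(v,50):
    print('blk',b); bp=[onplane(f,p,.04) for p in cv2.boxPoints(b[2])]; print(np.round(bp,4).tolist(),np.mean(bp,0))
    print([np.linalg.norm(bp[i]-bp[i-1]).round(4) for i in range(4)],[np.degrees(np.arctan2(*(bp[i]-bp[i-1])[1::-1])).round(1) for i in range(4)])
# tube blue edges
m=mask(f,'blue',(100,150,270,275)); b=blobs(m,100); print(b)
cv2.imwrite('pics/c3.png',cv2.resize(f['color'][150:215,290:362],None,fx=8,fy=8,interpolation=cv2.INTER_CUBIC)[:,:,::-1])
```

```text
([302, 163, 47, 40, 1526], [324.6, 182.9], ((325.0, 182.5), (39.0, 46.0), 90.0))
blk ([305, 171, 41, 29, 1112], [325.0, 185.0], ((325.0, 185.0), (28.0, 40.0), 90.0))
[[0.4698, -0.0141, 0.04], [0.4306, 0.0023, 0.04], [0.442, 0.0311, 0.04], [0.4822, 0.0142, 0.04]] [0.45615481 0.00835095 0.04      ]
[np.float64(0.031), np.float64(0.0424), np.float64(0.031), np.float64(0.0436)] [np.float64(-113.7), np.float64(157.3), np.float64(68.4), np.float64(-22.7)]
[([113, 164, 110, 94, 4152], [166.0, 208.9], ((167.89779663085938, 210.05801391601562), (113.79833221435547, 40.65818786621094), 41.987213134765625))]
```

View pics/c3.png

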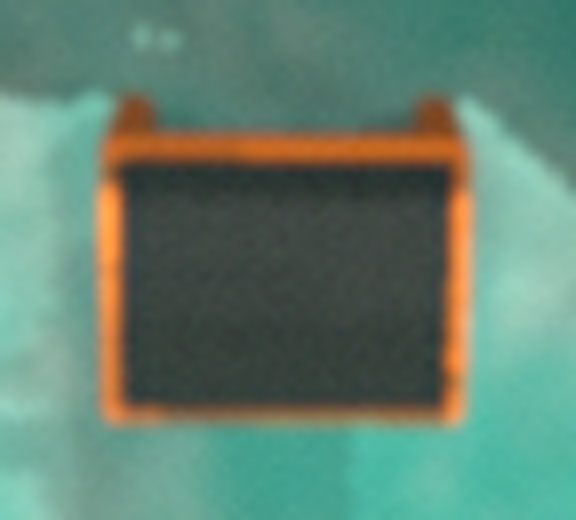

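```bash
python3 -m jog '[[1,[-2.3,1.2,50],0],[1,[-2.3,1.2,100],0],[1,[-2.3,1.2,150],0],[1,[-2.3,1.2,180],0],[1,[-2.3,1.2,195],0],[1,[-2.3,1.2,195],0],[-1,[-2.3,1.2,195],0],[-1,[-2.3,1.2,195],0],[-1,[-2.3,1.2,195],0],[-1,[-2.3,1.2,195],0],[-1,[-2.3,1.2,195],0],[-1,[-2.3,1.2,195],0]]' 20
python3 -c "
from h import *
go((.4564,.008,.025),-22.6)"
```

```text
t: 3.62
eef_pos: [0.4569, 0.0089, 0.0254]
ee_rot: [-3.141, 0.0, -1.965]
force: [-1.2, 0.9, 6.4]
width: 0.0501
gripper_force: 20.0
t 3.62 shift [1.  0.1 0.4] turn 0.0006 q6 -0.85 pos [0.4569 0.0089 0.0254] F [-1.2  0.9  6.4] w 0.0501
```

```bash
python3 -m jog '[[-1,[0,0,-20],0],[-1,[0,0,-70],0],[-1,[0,0,-120],0],[-1,[0,0,-150],0],[-1,[0,0,-150],0]]'
python3 -c "
from h import *
go((.6024,-.0316,.175),19.2)"
```

```text
t: 4.25
eef_pos: [0.458, 0.0093, 0.1773]
ee_rot: [-3.138, 0.004, -1.965]
force: [-1.2, -0.5, -1.9]
width: 0.05
gripper_force: 20.0
t 4.25 shift [ -17.6 -149.1    2.9] turn -0.7289 q6 -0.85 pos [0.458  0.0093 0.1773] F [-1.2 -0.5 -1.9] w 0.05
```

```bash
python3 -m jog '[[-1,[-4,-30,0],-0.12],[-1,[-8,-65,0],-0.27],[-1,[-12,-100,0],-0.42],[-1,[-16,-130,0],-0.57],[-1,[-18,-147,0],-0.7],[-1,[-18,-149,0],-0.729],[-1,[-18,-149,0],-0.729],[-1,[-18,-149,0],-0.729],[-1,[-18,-149,0],-0.729]]'
python3 - <<'E'
from h import *
from station import optics,status
go((.6024,-.0316,.1),19.2)
for n in('side','scene','wrist'):
    f=optics.grab_frame(n); cv2.imwrite(f'pics/{n}2.png',f['color'][:,:,::-1]); np.savez(f'pics/{n}2.npz',**f)
S=np.load('pics/side2.npz')
for c in('red','orange','blue'): print(c,blobs(mask(S,c,(270,120,420,250)),30))
E
```

```text
t: 5.38
eef_pos: [0.6009, -0.0315, 0.1753]
ee_rot: [-3.141, 0.0, -1.236]
force: [-0.0, -0.2, -0.8]
width: 0.0497
gripper_force: 20.0
t 5.38 shift [ 0.6 -1.4 75.3] turn -0.0005 q6 0.06 pos [ 0.6009 -0.0315  0.1753] F [-0.  -0.2 -0.8] w 0.0497
red [([338, 170, 4, 11, 32], [339.6, 175.4], ((339.5, 175.0), (10.0, 3.0), 90.0))]
orange [([273, 139, 19, 12, 134], [282.1, 145.3], ((282.0, 144.5), (18.0, 11.0), 0.0)), ([341, 151, 34, 9, 49], [355.0, 155.2], ((357.4647216796875, 154.84115600585938), (1.8439089059829712, 33.949623107910156), 77.47119140625)), ([350, 175, 22, 16, 124], [361.4, 180.4], ((360.687744140625, 182.40829467773438), (13.0181245803833, 22.401748657226562), 82.40535736083984))]
blue [([277, 156, 21, 17, 134], [288.1, 163.3], ((288.2500305175781, 163.25001525878906), (10.60660171508789, 22.62741470336914), 45.0)), ([336, 181, 35, 42, 527], [352.1, 200.9], ((351.00811767578125, 198.94863891601562), (46.68613052368164, 14.189642906188965), 53.97262954711914))]
```

View pics/wrist2.png

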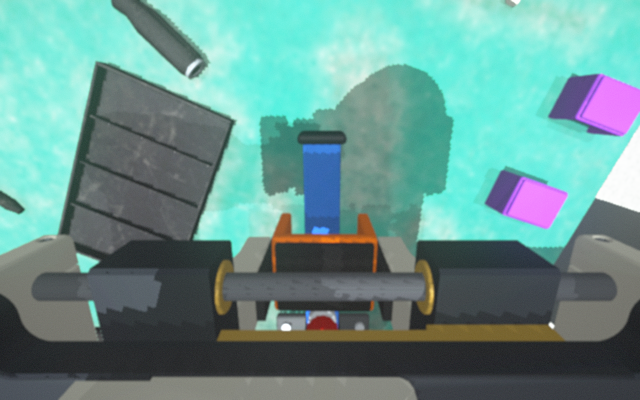

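The wrist view shows the held pad at (325,262), the tube ahead of it from (323,145) to (323,225), the cap at (322,137) and the knob at (322,322). It looks nearly square; next I measure the offset.

```bash
cat > t.py <<'E'
from h import *
def tube(f,tcp,yaw,rows=range(152,222,4)):
    m=mask(f,'blue',(280,140,370,230)); L=[];R=[]
    for r in rows:
        c=np.where(m[r])[0]
        if len(c): L.append(onplane(f,(c[0]-.5,r),.089)); R.append(onplane(f,(c[-1]+.5,r),.089))
    for n,A in(('L',L),('R',R)):
        A=np.array(A); vx,vy,x,y=cv2.fitLine(A[:,:2].astype(np.float32),cv2.DIST_HUBER,0,.01,.01).ravel()
        if vy>0: vx,vy=-vx,-vy
        print(n,'ang',np.degrees(np.arctan2(vy,vx)).round(2),A.mean(0).round(4))
    M=(np.array(L)+np.array(R))/2; print('width',np.linalg.norm(np.array(L)-np.array(R),axis=1).mean().round(4))
    vx,vy,x,y=cv2.fitLine(M[:,:2].astype(np.float32),cv2.DIST_HUBER,0,.01,.01).ravel()
    if vy>0: vx,vy=-vx,-vy
    n=np.array([vy,-vx]); print('mid ang',np.degrees(np.arctan2(vy,vx)).round(2),'tcp-to-line: shift tcp by',((np.array([x,y])-tcp[:2])@n*n*1000).round(2))
E
python3 - <<'E'
from t import *
f=np.load('pics/wrist2.npz'); tcp=np.array([.6009,-.0315,.1753]); tube(f,tcp,0)
# pad: orange extents near the roof front edge, vs TCP projected
o=mask(f,'orange',(260,205,390,245))
for r in range(212,244,4):
    c=np.where(o[r])[0]; print(r,c.min(),c.max(),len(c)) if len(c) else 0
print('tcp px',proj(f,tcp),'tcp+20mm out',proj(f,tcp+.02*np.array([.329,-.944,0])))
cap=onplane(f,(322,132),.093); cb=onplane(f,(322,143),.093);print('cap',cap,cb)
S=np.load('pics/side2.npz'); W=f
print('knob top wrist?',[b for b in blobs(mask(f,'red'),20)])
E
```

```text
L ang -70.05 [ 0.6216 -0.045   0.089 ]
R ang -70.05 [ 0.5958 -0.054   0.089 ]
width 0.0273
mid ang -70.12 tcp-to-line: shift tcp by [1.09 0.39]
216 282 367 17
220 281 368 19
224 279 370 24
228 277 372 28
232 275 373 31
236 274 375 102
240 272 376 105
tcp px [323.17612743 263.78315852] tcp+20mm out [323.08679527 227.71386933]
cap [ 0.62167048 -0.08846275  0.093     ] [ 0.61913322 -0.08110426  0.093     ]
knob top wrist? [([307, 317, 30, 13, 272], [321.6, 323.6], ((321.5, 323.0), (12.0, 29.0), 90.0))]
```

```bash
python3 -m jog '[[-1,[0,-1.5,10],-0.006],[-1,[0,-1.5,25],-0.006],[-1,[0,-1.5,40],-0.006],[-1,[0,-1.5,55],-0.006],[-1,[0,-1.5,65],-0.006],[-1,[0,-1.5,72],-0.006],[-1,[0,-1.5,78],-0.006],[-1,[0,-1.5,82],-0.006],[-1,[0,-1.5,86],-0.006],[-1,[0,-1.5,86],-0.006],[-1,[0,-1.5,86],-0.006]]'
python3 - <<'E'
from h import *
from station import optics,status
go((.6024,-.0316,.0844),19.4)
for n in('side','wrist'):
    f=optics.grab_frame(n); np.savez(f'pics/{n}3.npz',**f)
    g=f['color'][140:240,290:410] if n=='side' else f['color'][100:340,210:440]
    k=5 if n=='side' else 2
    cv2.imwrite(f'pics/{n}3.png',cv2.resize(g,None,fx=k,fy=k,interpolation=cv2.INTER_CUBIC)[:,:,::-1])
a=cv2.imread('pics/side3.png'); b=cv2.imread('pics/wrist3.png'); b=cv2.resize(b,(400,417)); o=np.zeros((500,800,3),np.uint8); o[:,:400]=a[:,100:500]; o[:417,400:]=b
cv2.imwrite('pics/p3.png',o)
E
```

```text
t: 6.9
eef_pos: [0.6028, -0.0313, 0.0893]
ee_rot: [-3.141, -0.0, -1.23]
force: [0.3, -0.2, -1.0]
width: 0.05
gripper_force: 20.0
t 6.9 shift [0.2 0.5 4.9] turn 0.0025 q6 0.07 pos [ 0.6028 -0.0313  0.0893] F [ 0.3 -0.2 -1. ] w 0.05
```

View pics/p3.png

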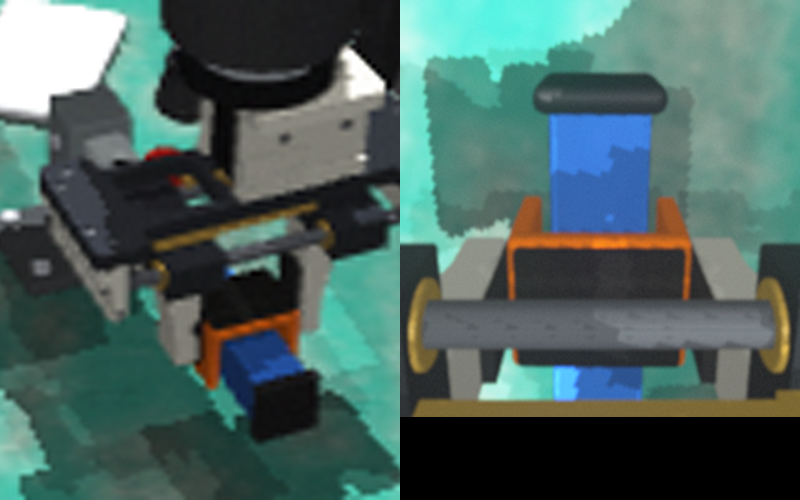

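The pad's legs straddle the tube in both views: gap legs at (530,215) and (670,215) in the composite, tube between 552 and 650. It is centred and square, with about 5 mm still to descend.

```bash
python3 -m jog '[[-1,[0,0,2],0],[-1,[0,0,4],0],[-1,[0,0,5],0],[-1,[0,0,5],0]]'
python3 -c "
from h import *
go((.6024,-.0316,.0844),19.4)"
```

```text
t: 7.5
eef_pos: [0.6027, -0.0313, 0.0844]
ee_rot: [3.142, -0.0, -1.23]
force: [-2.6, 0.4, 3.1]
width: 0.0497
gripper_force: 20.0
t 7.5 shift [0.2 0.3 0. ] turn 0.0026 q6 0.07 pos [ 0.6027 -0.0313  0.0844] F [-2.6  0.4  3.1] w 0.0497
```

```bash
python3 -m jog '[[0.5,[0,0,5],0],[0.5,[0,0,5],0],[1,[0,0,5],0],[1,[0,0,5],0],[1,[0,0,0],0],[1,[0,0,-20],0],[1,[0,0,-50],0],[1,[0,0,-85],0],[1,[0,0,-85],0],[1,[0,0,-85],0]]'
python3 - <<'E'
from h import *
from station import optics,status
go((.6024,-.0316,.0844),19.4)
for n in('side','wrist'):
    f=optics.grab_frame(n); np.savez(f'pics/{n}4.npz',**f)
    g=f['color'][140:240,310:390] if n=='side' else f['color'][100:340,210:440]
    cv2.imwrite(f'pics/{n}4.png',cv2.resize(g,(400,500 if n=='side' else 417),interpolation=cv2.INTER_CUBIC)[:,:,::-1])
a=cv2.imread('pics/side4.png'); b=cv2.imread('pics/wrist4.png'); o=np.zeros((500,800,3),np.uint8); o[:,:400]=a; o[:417,400:]=b
cv2.imwrite('pics/p4.png',o)
E
```

```text
t: 8.75
eef_pos: [0.6024, -0.0312, 0.1691]
ee_rot: [-3.141, 0.0, -1.23]
force: [0.5, 0.5, -0.3]
width: 0.0872
gripper_force: 0.0
t 8.75 shift [ 0.4  0.2 84.7] turn 0.0022 q6 0.07 pos [ 0.6024 -0.0312  0.1691] F [ 0.5  0.5 -0.3] w 0.0872
```

View pics/p4.png

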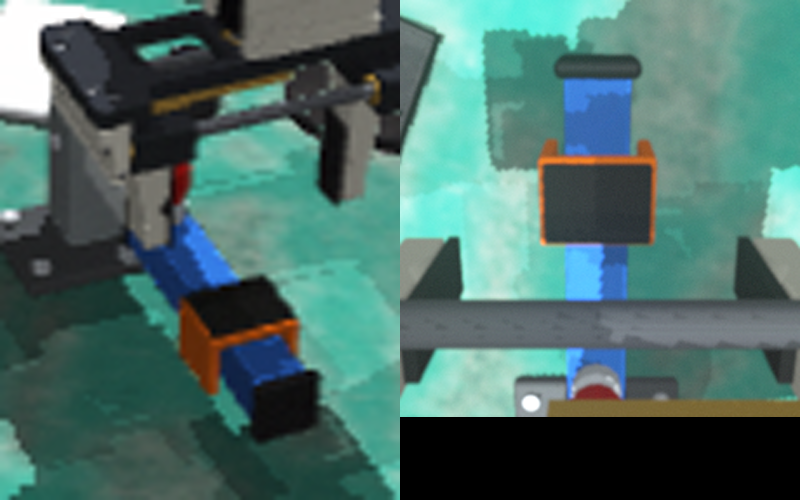

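The pad is sitting flat and square on the tube, released (wrist view: pad at (597,200), centred on the tube at 598). Before approaching the knob I check the clearance to the monitor.

Run:
```python
from h import *
S=np.load('pics/side0.npz')
for p in((370,162),(397,172),(392,150),(395,120),(400,90),(410,40)):
    print(p,[onplane(S,p,z)[:2].round(3).tolist() for z in(0,.1,.17,.3)])
go((.5712,.0582,.113),19.4)
```

```text
(370, 162) [[0.681, 0.289], [0.656, 0.141], [0.638, 0.037], [0.606, -0.155]]
(397, 172) [[0.758, 0.23], [0.724, 0.089], [0.7, -0.01], [0.655, -0.193]]
(392, 150) [[0.763, 0.357], [0.728, 0.201], [0.704, 0.092], [0.658, -0.111]]
(395, 120) [[0.808, 0.561], [0.767, 0.381], [0.739, 0.254], [0.687, 0.02]]
(400, 90) [[0.87, 0.812], [0.823, 0.601], [0.789, 0.454], [0.727, 0.18]]
(410, 40) [[1.023, 1.388], [0.957, 1.109], [0.911, 0.913], [0.825, 0.551]]
t 8.85 shift [-94.7  -0.9  55.3] turn 0.0022 q6 0.07 pos [ 0.6021 -0.0314  0.1682] F [ 0.6 -0.1 -0.3] w 0.088
```

```bash
python3 -m jog '[[1,[-30,-0.7,0],0],[1,[-65,-0.7,0],0],[1,[-94.7,-0.7,0],0],[1,[-94.7,-0.7,0],0],[1,[-94.7,-0.7,20],0],[1,[-94.7,-0.7,40],0],[1,[-94.7,-0.7,52],0],[1,[-94.7,-0.7,55.5],0],[1,[-94.7,-0.7,55.5],0],[1,[-94.7,-0.7,55.5],0]]'
python3 - <<'E'
from h import *
from station import optics,status
go((.5712,.0582,.113),19.4)
f=optics.grab_frame('wrist'); np.savez('pics/w5.npz',**f); cv2.imwrite('pics/w5.png',f['color'][:,:,::-1])
print([b[:2] for b in blobs(mask(f,'red'),20)], proj(f,(.5712,.0582,.128)), [b for b in blobs(mask(f,'orange'),50)])
E
```

```text
t: 10.1
eef_pos: [0.5722, 0.0583, 0.1142]
ee_rot: [-3.14, -0.0, -1.23]
force: [0.3, 0.2, -0.2]
width: 0.0876
gripper_force: 0.0
t 10.1 shift [-0.3  0.9  1.2] turn 0.0024 q6 -0.1 pos [0.5722 0.0583 0.1142] F [ 0.3  0.2 -0.2] w 0.0876
[([299, 240, 53, 32, 1266], [325.4, 257.9])] [324.70402025 278.10381137] [([275, 27, 104, 87, 915], [332.2, 70.2], ((326.5, 70.0), (86.0, 103.0), 90.0)), ([483, 272, 23, 42, 301], [497.5, 298.6], ((498.0787658691406, 293.5814208984375), (20.526262283325195, 40.51705551147461), 22.750978469848633)), ([142, 275, 10, 19, 78], [147.3, 283.4], ((147.91177368164062, 283.8529968261719), (8.973817825317383, 17.70509910583496), 14.03624439239502)), ([143, 294, 18, 20, 152], [149.3, 304.1], ((149.06097412109375, 304.5487976074219), (22.64519500732422, 12.962422370910645), 38.65980911254883)), ([401, 325, 221, 16, 2262], [523.7, 333.2], ((511.0, 332.5), (15.0, 220.0), 90.0))]
```

View pics/w5.png

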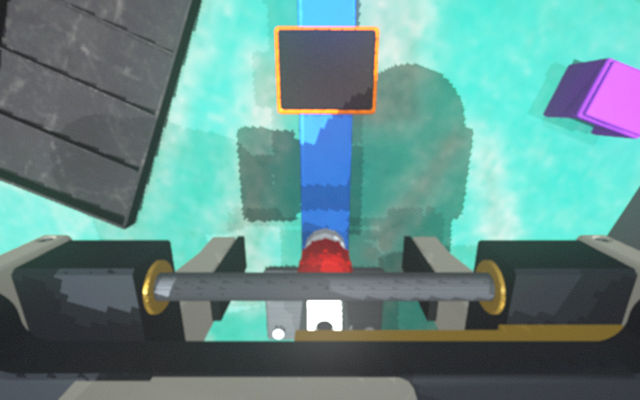

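The knob sits centred between the fingers at (325,258), and the pad rests square at (326,70). Now I grip it.

```bash
python3 -m jog '[[-1,[0,0.4,0],0],[-1,[0,0.4,0],0],[-1,[0,0.4,0],0],[-1,[0,0.4,0],0],[-1,[0,0.4,0],0],[-1,[0,0.4,0],0],[-1,[0,0.4,0],0],[-1,[0,0.4,0],0]]' 30
python3 -c "
from h import *
go((.5712,.0582,.113),19.4)"
```

```text
t: 11.15
eef_pos: [0.5716, 0.0582, 0.1136]
ee_rot: [-3.141, -0.0, -1.23]
force: [1.8, 0.0, -1.5]
width: 0.0252
gripper_force: 30.0
t 11.15 shift [-0.1  0.4  0.6] turn 0.0025 q6 -0.1 pos [0.5716 0.0582 0.1136] F [ 1.8  0.  -1.5] w 0.0252
```

```bash
python3 -m jog '[[-1,[0,0,-3],0],[-1,[0,0,-6],0],[-1,[0,0,-9],0],[-1,[0,0,-11],0],[-1,[0,0,-11],0],[-1,[0,0,-11],0]]'
python3 - <<'E'
from h import *
from station import optics,status
go((.5712,.0582,.1246),19.4)
f=optics.grab_frame('wrist'); np.savez('pics/w6.npz',**f)
print([b[:2] for b in blobs(mask(f,'red'),20)],[b[:2] for b in blobs(mask(f,'orange',(260,0,400,140)),50)])
E
```

```text
t: 11.9
eef_pos: [0.5716, 0.0582, 0.1246]
ee_rot: [-3.141, 0.0, -1.23]
force: [5.2, 0.4, -7.4]
width: 0.0252
gripper_force: 30.0
t 11.9 shift [-0.1  0.4 -0. ] turn 0.0024 q6 -0.1 pos [0.5716 0.0582 0.1246] F [ 5.2  0.4 -7.4] w 0.0252
[([298, 240, 51, 32, 1307], [323.6, 257.9])] [([277, 32, 97, 81, 848], [330.0, 70.9])]
```

```bash
python3 -m jog '[[-1,[1,-0.2,0],0],[-1,[3,-0.3,0],0],[-1,[6,-0.3,0],0],[-1,[9,-0.3,0],0],[-1,[12,-0.3,0],0],[-1,[15,-0.3,0],0],[-1,[18,-0.3,0],0],[-1,[21,-0.3,0],0],[-1,[24,-0.3,0],0],[-1,[27,-0.3,0],0],[-1,[29,-0.3,0],0],[-1,[30,-0.3,0],0],[-1,[30,-0.3,0],0],[-1,[30,-0.3,0],0]]'
python3 - <<'E'
from h import *
from station import optics,status
go((.5712+.03*.3343,.0582-.03*.9425,.1136),19.4)
f=optics.grab_frame('wrist'); np.savez('pics/w7.npz',**f)
print([b[:2] for b in blobs(mask(f,'red'),20)],[b[:2] for b in blobs(mask(f,'orange',(260,0,400,140)),50)])
E
```

```text
t: 13.7
eef_pos: [0.5815, 0.0297, 0.1246]
ee_rot: [3.141, -0.0, -1.23]
force: [3.0, 1.2, -6.6]
width: 0.0257
gripper_force: 30.0
t 13.7 shift [-0.3  0.2 11. ] turn 0.0024 q6 -0.05 pos [0.5815 0.0297 0.1246] F [ 3.   1.2 -6.6] w 0.0257
[([299, 240, 51, 32, 1312], [323.7, 257.9])] [([277, 32, 97, 81, 859], [329.4, 71.7])]
```

```bash
python3 -m jog '[[-1,[0,0,3],0],[-1,[0,0,6],0],[-1,[0,0,9],0],[-1,[0,0,11],0],[-1,[0,0,11.5],0],[-1,[0,0,11.5],0],[-1,[0,0,11.5],0]]'
python3 - <<'E'
from h import *
from station import optics,status
go((.5712+.03*.3343,.0582-.03*.9425,.1136),19.4)
E
```

```text
t: 14.62
eef_pos: [0.5816, 0.0298, 0.1135]
ee_rot: [-3.141, -0.0, -1.23]
force: [-0.9, -0.9, 3.4]
width: 0.0256
gripper_force: 30.0
t 14.62 shift [-0.3  0.3 -0.1] turn 0.0025 q6 -0.05 pos [0.5816 0.0298 0.1135] F [-0.9 -0.9  3.4] w 0.0256
```

```bash
python3 -m jog '[[-1,[0,0,0],0],[-1,[0,0,0],0],[-1,[0,0,0],0],[-1,[0,0,0],0]]'
python3 - <<'E'
from h import *
from station import optics,status
go((.5712+.03*.3343,.0582-.03*.9425,.1136),19.4)
f=optics.grab_frame('wrist'); S=optics.grab_frame('side')
print([b[:2] for b in blobs(mask(f,'red'),20)],[b[:2] for b in blobs(mask(f,'orange',(260,0,400,140)),50)])
a=cv2.resize(S['color'][140:260,310:400],(420,560),interpolation=cv2.INTER_CUBIC); b=cv2.resize(f['color'][0:350,200:440],(380,554))
o=np.zeros((560,800,3),np.uint8); o[:,:420]=a; o[:554,420:]=b; cv2.imwrite('pics/p8.png',o[:,:,::-1])
E
```

```text
t: 15.12
eef_pos: [0.5816, 0.0298, 0.1135]
ee_rot: [-3.141, -0.0, -1.23]
force: [-1.7, -2.0, 5.7]
width: 0.0256
gripper_force: 30.0
t 15.12 shift [-0.3  0.3 -0.1] turn 0.0026 q6 -0.05 pos [0.5816 0.0298 0.1135] F [-1.7 -2.   5.7] w 0.0256
[([299, 240, 51, 32, 1301], [324.0, 257.9])] [([274, 26, 104, 88, 899], [332.2, 70.6])]
```

View pics/p8.png

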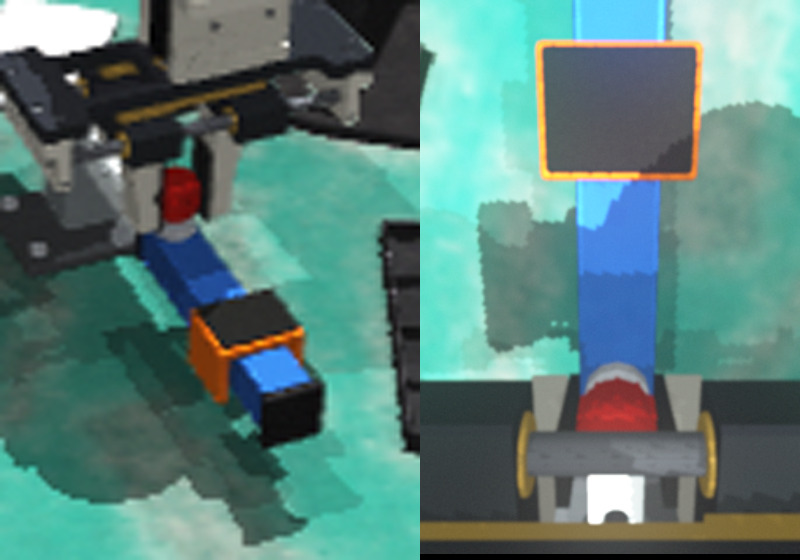

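The knob is gripped and back at its home height, the tube is 30 mm further out, and the pad is still square on it. The pad's size in the wrist view (104x88 px) matches the pin-home view.

```bash
python3 -c "
from station import order
print(order.job_done())"
```

```text
the job is handed in; nothing more can be done
None
```

The job is handed in at about 15 s: the orange pad sits square on the tube, the tube is out about 30 mm (one hole), and the pin reads home by the knob's height and the camera view, with the knob still gripped; I did not tug-test the lock.

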